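Find the hidden catch of a blade safe and take out the slicer insert

ROBOT

A 6-joint arm with a two-finger parallel gripper is mounted at the origin on a cart in front of the work surface, level with it; the furniture and walls round the work are solid. World frame = base frame: x ahead of the robot, y to its left, z up, the work surface at z = 0. Lengths are in m, angles in rad, forces in N, time in s.
With the tool pointing down it reaches from about 0.325 to 0.775 m from the base axis. Payload 5.5 kg.
Tool frame: the origin (TCP) lies at the very end of the fingers, on their centre line; the grasp point (between the pads) lies 19 mm behind it (r.tcp_to_grasp is the distance from the TCP to the grasp point, in m); z points along the fingers, y is the line along which they close (so a half turn about z gives the same grasp; the last joint's range is limited). The gripper opens to 85 mm and grips with 20 to 120 N. Pads are 22 mm wide; open, the fingers measure 114 mm over their backs; the gripper's body (76 mm by 85 mm) begins 54 mm behind the grasp point. The pads swing forward as they close: fully open they stand 13 mm farther back than shut.
Start: joints at [-1.319, 0.091, 1.231, -0, 1.82, -0.057], TCP at [0.182, -0.572, 0.231] pointing down, gripper open.
Joint ranges: [-2.87, 2.87], [-0.86, 2.18], [0.17, 2.46], [-1.51, 4.65], [0.06, 2.69], [-2.65, 2.65]. Speed limits (rad/s): [2.57, 2.57, 3.01, 3.14, 3.14, 3.14].

INTERFACE

Orientations are given as a unit quaternion [w, x, y, z].
In Python, from rig import r gives the robot as it stands.
- The arm moves only by the tool step_arm, never from a script. Its argument "deltas" is a list of rows, each a list of 6 numbers: the shift along the tool's x, y, z scaled (see below), then the turn, a rotation vector about the tool's x, y, z scaled (see below). A call has 1 to 12 rows; each row is the pose to reach, as a shift and turn from the pose commanded when the call began, along the tool's axes at that moment; what a row does not reach only later rows make up. The controller multiplies each number of a shift by 400 mm and each number of a turn by 90 degrees. A row lasts 1/12 s, in which the tool goes at most 41.7 mm and 7.16 degrees, less where a joint would pass 70% of its speed; a pose out of reach is approached as far as the arm can. A call with a number of a shift or a turn outside -1 to 1 is refused whole. A call with a gripper value outside its range is refused whole. "fingers" is the finger opening in mm, from 0 to 85.4, set as the call begins (left out, the last holds). The fingers move at their own pace and stop on an object; the grip force is fixed at half the most. Time passes only in rows, so rows that repeat a pose let the fingers close. It gives the time, the measured TCP pose, the force, the opening and the grip force at its end, in the units of the state.
- r.get_state(): the state, without advancing time (a new reading comes with each control period).
- r.grab_frame(name): name is "scene" or "top" or "wrist"; returns (picture, depth): 384x512x3 uint8, blue, green, red; 384x512 float32, m along the optical axis (not along the pixel's ray), 0 where there is no reading.
- r.camera_info(name): a dict with "mtx" (3x3 intrinsics, pixels), "R" (3x3) and "t" (3): a world point X has camera coordinates R X + t. Camera axes: x right, y down, z forward; pixel columns grow to the right and rows downward; lengths in m; the calibration is good to about 2 mm. A picture is of the moment at which its call begins: read the wrist's pose just before it. camera_info takes no time and is no camera call; for the wrist camera it gives the pose at the moment of the call.
- r.hand_in(): hands the job in; it is judged then, once.
The state is a dict: "t": time; "joint_pos": joint angles; "qd": joint speeds; "effort": joint torques, N m; "eef_pos": TCP position; "tool_rot": TCP orientation; "ft_force": force on the tool from outside, world axes, zero at the start; "torque": the same for the moment, N m; "gripper_width": opening from 0.0 (shut) to 1.0 (fully open); "finger_force": force on a finger pad.
Only numpy, scipy, OpenCV 4.12 (cv2) and the standard library are available. Lean on these libraries where they do the work, as an engineer would, in place of code of your own. Each camera call takes 0.05 s, during which the arm holds its last target. There are 200 camera calls.

TASK

The orange-topped slicer insert is locked inside the grey blade safe. Feel your way along the row of black bars on its front ledge, without leaning hard on them, until you drop in at the one bar that gives, and press that bar down until the insert pops up. Then draw the insert up out of its slot and lower it, without dropping it, upright into the slot of the wooden stand, leaving the tin, the spice jar and the mug where they are.

Things in the scene. Friction and masses are not known exactly. Their poses are not given: they have to be found in the camera images.
- blade_safe: Grey locking box fixed to the worktop, 100 mm deep (x), 284 mm wide (y), origin at the centre of its underside, -x side to the robot. Front half (x -50 to 0): a ledge with its top at 95 mm, carrying a row of six black bars along y, and in front of them a 4 mm rim whose top is 5 mm lower. Rear half (x 0 to 50): 120 mm high, with a slot along y for the insert.
- row_left (a point): Left (+y) end of the row of bars, 126 mm from its middle, mid-depth, on their top. The catch draws the bolt once it is 8 mm or more down; keep it down half a second while the insert pops up.
- row_right (a point): Right (-y) end of the row of bars, 126 mm from its middle, mid-depth, on their top. A wall cabinet hangs over the worktop farther right (about y < -0.25 m, x > 0.4 m, from 0.45 m up): swing the arm in nearer to the robot, clear of it.
- slot_mouth (a point): Centre of the slot's mouth on top of the safe, 120 mm high; the slot runs along the safe's y, 9 mm wide, its centre line at the safe's x = +20 mm.
- insert_mid (a point): Centre of the insert: loose flat card 120 mm wide (y), 95 high (z), 6 thick (x), 0.08 to 0.17 kg, white with steel faces, top 20 mm orange. Locked, its top edge is 3 mm below the safe's top, out of reach; unlocked, a weak spring lifts it 30 mm, so its edge stands 27 mm proud and can be pinched across the 6 mm from above. Clear of the slot after rising 68 mm more.
- stand_mouth (a point): centre of the slot's mouth on top of the wooden stand, 62 mm above the worktop; the stand's axes: y along its slot, x across it. The stand may be as near as a few centimetres to the safe: carry the insert across with its lower edge above the safe's 120 mm top
- stand: Light wooden stand fixed to the worktop, 80 mm (x) by 170 (y), 62 mm high, origin at the centre of its underside. Slot along y, 142 mm long, 14 wide, flaring to 36 over the top 14 mm, floor 12 mm above the worktop. The insert stands in it upright, lower edge on that floor, orange edge up and 107 mm above the worktop; either face forward.
- tomato_tin: bystander: food tin, 75 mm across, 110 mm high, origin at the centre of its underside
- spice_jar: bystander: small spice jar with a yellow-brown cap, 46 mm across, 98 mm high, origin at the centre of its underside
- white_mug: bystander: white mug, 90 x 121 mm with its handle, 95 mm high, origin at the centre of its underside
- row_mid (a point): Middle of the row, on the bars' top (95 mm high). Six identical flush bars, each 44 mm deep (safe's x) by 41 mm wide (y) at 42 mm pitch: centres at -105, -63, -21, 21, 63, 105 mm along y from here. Five are rigid. One, each time another, not to be told by eye, covers a recess and is the sprung catch: 12 mm straight down, gives at 2 N, fully down 7 to 12 N, springs back.
There are look-alikes about, which are no part of the job. What is shaped like the stand but pink is not meant.

How it is judged:
By the outcome, as a careful person would: the job done as asked, in the order asked, and still so for the second after the job is handed in, with the robot touching nothing.
It also fails if it takes over 70 s, if anything falls off the work surface, if the arm or the gripper's body presses on something with over 40 N, if the wrist force passes 120 N, or if a joint passes its speed limit or range.

## Working session

There is one attempt and no reset: what is moved stays moved. The work goes in short steps, Python scripts to look and compute and a tool call to move; the robot and the scene stay as the last step left them, time stands still between calls to the robot, and variables do not carry over. Pictures are saved under pics/ and viewed, at most 10 in all, crops included, and the job is handed in when it is done.

Besides the shell and the picture viewer there is one more tool, called after ">>>" in YAML: its name, and indented under it one key for each argument. step_arm: Moves the arm, as the interface text tells. Its arguments: {"type":"object","properties":{"deltas":{"type":"array"},"fingers":{"type":"number"}},"required":["deltas"]}

```bash
mkdir -p pics
cat > h.py <<'E'
import numpy as np, cv2
from rig import r
def pts(name):
    img,d=r.grab_frame(name); c=r.camera_info(name)
    K,R,t=map(np.array,(c["mtx"],c["R"],c["t"]))
    v,u=np.mgrid[:d.shape[0],:d.shape[1]]
    P=np.stack([(u-K[0,2])/K[0,0]*d,(v-K[1,2])/K[1,1]*d,d],-1)
    W=(P-t.ravel())@R
    W[d==0]=np.nan
    return img,d,W
E
python3 - <<'E'
from h import *
for n in("scene","top"):
    i,d,W=pts(n); cv2.imwrite(f"pics/{n}0.png",i); np.save(f"{n}0.npy",W)
    c=r.camera_info(n); print(n,-np.array(c["R"]).T@np.array(c["t"]).ravel(), c["mtx"])
s=r.get_state(); print(s)
E
```

```text
scene [-0.25638212  1.208392    0.68515841] [[444.4899772    0.         251.76739655]
 [  0.         444.4899772  195.73387432]
 [  0.           0.           1.        ]]
top [0.51476146 0.23257157 1.11994382] [[410.65112603   0.         250.95711969]
 [  0.         410.65112603 183.16945784]
 [  0.           0.           1.        ]]
{'t': 0.1, 'joint_pos': array([-1.31871559e+00,  9.18053757e-02,  1.23179397e+00,  3.34900196e-06,
        1.81978868e+00, -5.66953472e-02]), 'qd': array([ 0.00066701, -0.00228738, -0.00287942, -0.00069347, -0.00076442,
       -0.00310148]), 'effort': array([ 3.49205824e-03, -4.60219431e+01, -4.19216716e+01,  7.99127429e-05,
        1.06860639e-02, -3.13682119e-05]), 'eef_pos': array([ 0.18227389, -0.57137526,  0.23023478]), 'tool_rot': array([-8.93568912e-04,  9.88105359e-01,  1.53775793e-01, -8.59429224e-05]), 'ft_force': array([-0.74036152,  0.14385982, -0.76635522]), 'torque': array([0.00595588, 0.01492522, 0.02666044]), 'finger_force': 0.0, 'gripper_width': 1.000373696480236}
```

View pics/scene0.png

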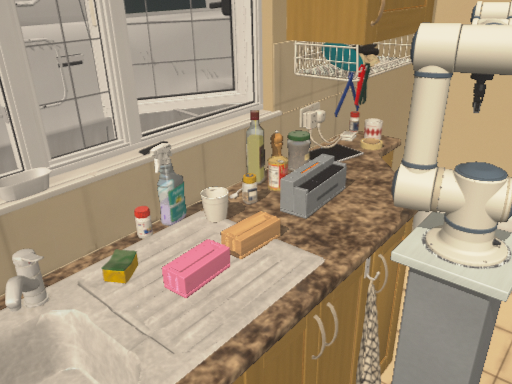

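View pics/top0.png

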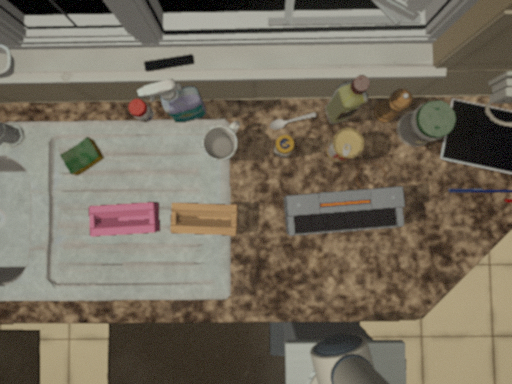

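The top view shows the safe at about (345,210) with the orange strip at (345,203), the black bars at (345,220), and the wooden stand at (204,219). The pink decoy is at (123,219), the mug at (220,143), the jar at (285,144) and the tin at (347,143).

Run:
```python
from h import *
img=cv2.imread("pics/top0.png"); W=np.load("top0.npy"); hsv=cv2.cvtColor(img,cv2.COLOR_BGR2HSV)
c=r.camera_info("top"); K,R,t=[np.array(c[k],float) for k in("mtx","R","t")]; C=-R.T@t.ravel()
def ray(p,z):
    d=R.T@np.linalg.inv(K)@np.array([p[0],p[1],1.]); return C+d*(z-C[2])/d[2]
def rect(m,name,z,roi):
    k=np.zeros(m.shape,np.uint8); x0,x1,y0,y1=roi; k[y0:y1,x0:x1]=m[y0:y1,x0:x1]
    cs,_=cv2.findContours(k.astype(np.uint8),0,1); q=max(cs,key=cv2.contourArea)
    p=np.array([ray(a,z)[:2] for a in q[:,0].astype(float)],np.float32)
    b=cv2.minAreaRect(p*1000); zz=W[...,2][k>0]
    box=cv2.boxPoints(b); e=max((box[1]-box[0],box[2]-box[1]),key=np.linalg.norm)
    ang=np.degrees(np.arctan2(-e[0],e[1])); ang=(ang+90)%180-90
    print(name,"ctr",np.round(b[0],1),"size",np.round(b[1],1),"yaw",round(ang,2),"zmed",np.round(np.nanmedian(zz),4),len(q))
Z=W[...,2]; H,S,V=cv2.split(hsv)
roi=(275,415,180,245)
rect((V<60),"bars",.095,roi)
rect((S>110)&(H<20)&(V>120),"insert",.117,(300,390,190,215))
rect((Z>.108)&(Z<.14),"rear",.12,roi)
rect((Z>.085)&(Z<.14),"safe",.1,roi)
rect((Z>.045)&(Z<.08),"stand top",.062,(160,245,195,245))
rect((S>70)&(H<25)&(V>90),"stand col",.062,(160,245,195,245))
for n,ro in(("mug",(195,245,115,165)),("jar",(270,300,130,160)),("tin",(325,368,122,162))): rect(Z>.07,n,.1,ro)
# edges of depth
for u in (300,345,390): print(u,[(v,round(float(W[v,u,0]),3),round(float(Z[v,u]),3),int(V[v,u])) for v in range(184,240,3)])
```

```text
bars ctr [477.3  15.3] size [ 40.8 249. ] yaw 3.96 zmed 0.0948 227
insert ctr [520.5  19.7] size [  7.3 119.5] yaw 4.13 zmed 0.1174 100
rear ctr [524.7  20.5] size [ 49.9 283.5] yaw 4.02 zmed 0.1197 270
safe ctr [500.7  15.5] size [ 99.4 290.9] yaw 4.01 zmed 0.115 309
stand top ctr [483.8 372.5] size [171.   79.7] yaw -2.68 zmed 0.0613 188
stand col ctr [481.9 360.5] size [188.3 125.5] yaw -0.57 zmed 0.0594 296
mug ctr [680.  323.4] size [90.2 98.4] yaw 89.28 zmed 0.09 112
jar ctr [668.6 164.1] size [45.5 47.4] yaw 77.96 zmed 0.0975 55
tin ctr [668.2   7.7] size [73.8 81.8] yaw 44.17 zmed 0.1067 89
300 [(184, 0.574, -0.001, 140), (187, 0.565, -0.0, 125), (190, 0.557, 0.0, 114), (193, 0.549, 0.001, 105), (196, 0.538, 0.119, 125), (199, 0.531, 0.122, 130), (202, 0.524, 0.121, 129), (205, 0.516, 0.121, 139), (208, 0.509, 0.121, 125), (211, 0.502, 0.12, 128), (214, 0.495, 0.124, 106), (217, 0.487, 0.096, 44), (220, 0.479, 0.096, 47), (223, 0.472, 0.091, 46), (226, 0.464, 0.095, 35), (229, 0.457, 0.095, 43), (232, 0.449, 0.093, 63), (235, 0.435, -0.002, 113), (238, 0.427, -0.001, 122)]
34
[... 276 characters left out ...]
098, 46), (217, 0.485, 0.097, 47), (220, 0.478, 0.094, 35), (223, 0.471, 0.094, 46), (226, 0.463, 0.094, 39), (229, 0.454, 0.067, 81), (232, 0.442, 0.002, 91), (235, 0.434, -0.002, 105), (238, 0.426, -0.001, 115)]
390 [(184, 0.571, -0.002, 90), (187, 0.558, 0.117, 95), (190, 0.55, 0.12, 126), (193, 0.543, 0.116, 121), (196, 0.536, 0.123, 123), (199, 0.528, 0.12, 126), (202, 0.521, 0.118, 122), (205, 0.514, 0.12, 129), (208, 0.506, 0.094, 72), (211, 0.499, 0.096, 38), (214, 0.492, 0.095, 46), (217, 0.484, 0.094, 43), (220, 0.477, 0.095, 34), (223, 0.469, 0.096, 42), (226, 0.462, 0.089, 99), (229, 0.449, -0.001, 94), (232, 0.441, -0.002, 90), (235, 0.433, -0.003, 88), (238, 0.425, 0.002, 102)]
```

```bash
cat >> h.py <<'E'
from scipy.spatial.transform import Rotation as Ro
def rot(a): # tool down, tool x at world angle a (deg)
    c,s=np.cos(np.radians(a)),np.sin(np.radians(a)); return Ro.from_matrix(np.array([[c,s,0],[s,-c,0],[0,0,-1]]))
SAFE=np.array([.4998,.0188]); YAW=4.0
def fr(o,yaw,x,y): a=np.radians(yaw); return np.array([o[0]+x*np.cos(a)-y*np.sin(a),o[1]+x*np.sin(a)+y*np.cos(a)])
def plan(p,a):
    s=r.get_state(); w,x,y,z=s["tool_rot"]; T=Ro.from_quat([x,y,z,w])
    d=T.inv().apply(np.array(p)-s["eef_pos"])/.4; q=(T.inv()*rot(a)).as_rotvec()/(np.pi/2)
    return np.round(np.r_[d,q],4).tolist()
def st():
    s=r.get_state(); w,x,y,z=s["tool_rot"]; X=Ro.from_quat([x,y,z,w]).as_matrix()
    print(s["t"],np.round(s["eef_pos"],4),"a",np.degrees(np.arctan2(X[1,0],X[0,0])).round(2),"tilt",X[:2,2].round(4),np.round(s["ft_force"],2),s["gripper_width"],np.round(s["joint_pos"],2))
E
python3 -c "
from h import *
print(plan([.40,-.10,.231],94)); print([fr(SAFE,YAW,-.024,y).round(4) for y in(-.105,-.063,-.021,.021,.063,.105)])"
```

```text
[0.8767, -0.9573, -0.0001, -0.0009, -0.0008, -0.8479]
[array([ 0.4832, -0.0876]), array([ 0.4803, -0.0457]), array([ 0.4773, -0.0038]), array([0.4744, 0.0381]), array([0.4715, 0.08  ]), array([0.4685, 0.1219])]
```

>>> step_arm:
  deltas:
    - [0.8767,-0.9573,0,-0.0009,-0.0008,-0.8479]
    - [0.8767,-0.9573,0,-0.0009,-0.0008,-0.8479]
    - [0.8767,-0.9573,0,-0.0009,-0.0008,-0.8479]
    - [0.8767,-0.9573,0,-0.0009,-0.0008,-0.8479]
    - [0.8767,-0.9573,0,-0.0009,-0.0008,-0.8479]
    - [0.8767,-0.9573,0,-0.0009,-0.0008,-0.8479]
    - [0.8767,-0.9573,0,-0.0009,-0.0008,-0.8479]
    - [0.8767,-0.9573,0,-0.0009,-0.0008,-0.8479]
    - [0.8767,-0.9573,0,-0.0009,-0.0008,-0.8479]
    - [0.8767,-0.9573,0,-0.0009,-0.0008,-0.8479]
    - [0.8767,-0.9573,0,-0.0009,-0.0008,-0.8479]
    - [0.8767,-0.9573,0,-0.0009,-0.0008,-0.8479]
  fingers: 0

```text
t: 1.1
eef_pos: [0.3922, -0.1157, 0.2311]
tool_rot: [0.001, 0.68, 0.733, -0.0]
ft_force: [1.1, -0.3, 0.2]
gripper_width: 0.002
finger_force: 0.0
```

```bash
python3 -c "
from h import *
st();print(plan([.4832,-.0876,.12],94))"
```

```text
1.1 [ 0.3922 -0.1157  0.2311] a 94.25 tilt [ 0.0007 -0.0018] [ 1.14 -0.35  0.16] 0.0015382785593152227 [-0.37 -0.43  1.69 -0.    1.88 -0.44]
[0.0537, 0.232, 0.2778, 0.0003, 0.0012, 0.0027]
```

>>> step_arm:
  deltas:
    - [0.05,0.21,0.1,0,0,0]
    - [0.05,0.21,0.2,0,0,0]
    - [0.05,0.21,0.2778,0,0,0]
    - [0.05,0.21,0.2778,0,0,0]
    - [0.05,0.21,0.2778,0,0,0]
    - [0.05,0.21,0.2778,0,0,0]
    - [0.05,0.21,0.2778,0,0,0]

```text
t: 1.68
eef_pos: [0.4747, -0.0925, 0.122]
tool_rot: [0.002, 0.682, 0.731, -0.0]
ft_force: [-0.1, -0.1, 0.7]
gripper_width: 0.001
finger_force: 0.0
```

```bash
python3 -c "
from h import *
st();print(plan([.4832,-.0876,.10],94))"
```

```text
1.6833 [ 0.4747 -0.0925  0.122 ] a 93.99 tilt [ 0.0023 -0.0024] [-0.06 -0.05  0.71] 0.0009313863375029575 [-0.26 -0.22  1.72 -0.    1.64 -0.33]
[0.0109, 0.0219, 0.0551, 0.0013, 0.0016, -0.0001]
```

>>> step_arm:
  deltas:
    - [0.012,0.02,0.03,0,0,0]
    - [0.012,0.02,0.055,0,0,0]
    - [0.012,0.02,0.06,0,0,0]
    - [0.012,0.02,0.0625,0,0,0]
    - [0.012,0.02,0.065,0,0,0]
    - [0.012,0.02,0.0675,0,0,0]
    - [0.012,0.02,0.0675,0,0,0]
    - [0.012,0.02,0.0675,0,0,0]

```text
t: 2.35
eef_pos: [0.482, -0.0868, 0.095]
tool_rot: [0.001, 0.682, 0.731, -0.0]
ft_force: [-4.8, 0.6, 8.9]
gripper_width: 0.002
finger_force: 4.1
```

```bash
python3 -c "
from h import *
st()"
```

```text
2.35 [ 0.482  -0.0868  0.095 ] a 94.0 tilt [ 0.0012 -0.0018] [-4.81  0.57  8.88] 0.0016257087516952545 [-0.25 -0.19  1.75 -0.    1.59 -0.32]
```

Bar 1 is rigid: 9 N with no travel. I'll hop to the next one.

>>> step_arm:
  deltas:
    - [0,0,-0.015,0,0,0]
    - [0.05,0,-0.015,0,0,0]
    - [0.105,0,-0.015,0,0,0]
    - [0.105,0,-0.012,0,0,0]
    - [0.105,0,-0.006,0,0,0]
    - [0.105,0,-0.003,0,0,0]
    - [0.105,0,-0.001,0,0,0]
    - [0.105,0,-0.001,0,0,0]
    - [0.105,0,-0.001,0,0,0]

```text
t: 3.1
eef_pos: [0.4794, -0.0449, 0.095]
tool_rot: [0.001, 0.682, 0.731, 0.0]
ft_force: [-4.0, 3.5, 8.4]
gripper_width: -0.001
finger_force: 4.2
```

```bash
python3 -c "
from h import *
st()"
```

```text
3.1 [ 0.4794 -0.0449  0.095 ] a 93.99 tilt [ 0.0014 -0.0005] [-3.98  3.52  8.39] -0.00131129467451445 [-0.16 -0.22  1.77 -0.    1.59 -0.23]
```

Bar 2 is rigid too.

>>> step_arm:
  deltas:
    - [0,0,-0.015,0,0,0]
    - [0.05,0,-0.015,0,0,0]
    - [0.105,0,-0.015,0,0,0]
    - [0.105,0,-0.012,0,0,0]
    - [0.105,0,-0.006,0,0,0]
    - [0.105,0,-0.003,0,0,0]
    - [0.105,0,-0.001,0,0,0]
    - [0.105,0,-0.001,0,0,0]
    - [0.105,0,-0.001,0,0,0]

```text
t: 3.85
eef_pos: [0.4763, -0.0035, 0.0941]
tool_rot: [0.001, 0.682, 0.731, -0.0]
ft_force: [0.0, 0.9, 3.1]
gripper_width: 0.004
finger_force: 1.6
```

```bash
python3 -c "
from h import *
st()"
```

```text
3.85 [ 0.4763 -0.0035  0.0941] a 93.96 tilt [ 0.0007 -0.0017] [0.   0.89 3.08] 0.004273589377161111 [-0.08 -0.23  1.78 -0.    1.59 -0.15]
```

Bar 3 gives: it is 0.9 mm down at 3 N. I'll press it.

>>> step_arm:
  deltas:
    - [0,0,0.008,0,0,0]
    - [0,0,0.016,0,0,0]
    - [0,0,0.024,0,0,0]
    - [0,0,0.0265,0,0,0]
    - [0,0,0.0265,0,0,0]
    - [0,0,0.0265,0,0,0]
    - [0,0,0.0265,0,0,0]
    - [0,0,0.0265,0,0,0]
    - [0,0,0.0265,0,0,0]
    - [0,0,0.0265,0,0,0]
    - [0,0,0.0265,0,0,0]
    - [0,0,0.0265,0,0,0]

```text
t: 4.85
eef_pos: [0.4764, -0.0035, 0.084]
tool_rot: [0.001, 0.682, 0.731, -0.0]
ft_force: [-2.3, 0.8, 5.4]
gripper_width: 0.0
finger_force: 3.1
```

>>> step_arm:
  deltas:
    - [0,0,0,0,0,0]
    - [0,0,0,0,0,0]
    - [0,0,0,0,0,0]

```text
t: 5.1
eef_pos: [0.4765, -0.0035, 0.084]
tool_rot: [0.001, 0.682, 0.731, -0.0]
ft_force: [-1.6, 0.2, 5.8]
gripper_width: -0.001
finger_force: 3.1
```

```bash
python3 -c "
from h import *
st()
i,d,W=pts('top'); Z=W[...,2]; hsv=cv2.cvtColor(i,cv2.COLOR_BGR2HSV); m=(hsv[...,1]>110)&(hsv[...,0]<20)&(hsv[...,2]>120); k=np.zeros_like(m);k[185:215,300:390]=1; m&=k
print(m.sum(),np.nanpercentile(Z[m],[10,50,90]))
i2,_,_=pts('wrist'); s,_,_=pts('scene'); cv2.imwrite('pics/a1.png',np.hstack([cv2.resize(i2,(400,300)),s[130:280,230:430].repeat(2,0).repeat(2,1)]))"
```

```text
5.1 [ 0.4765 -0.0035  0.084 ] a 93.98 tilt [ 0.0012 -0.0024] [-1.63  0.17  5.81] -0.0010450984511040829 [-0.08 -0.23  1.8  -0.    1.57 -0.15]
84 [0.119283   0.14598685 0.14835274]
```

View pics/a1.png

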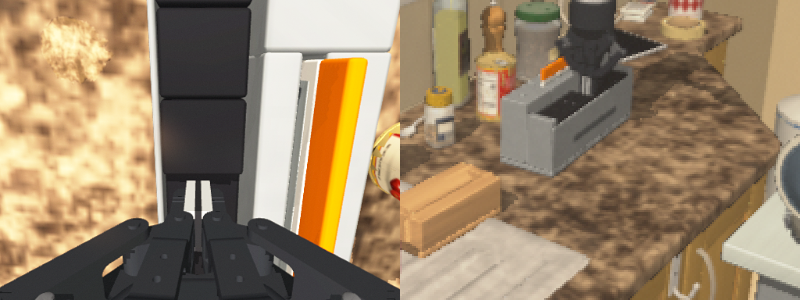

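The insert has popped up, its top at about 147 mm. In the wrist view (left half) the orange edge stands proud at (330,150), and in the scene view it shows at (553,68). I'll lift off and position above it.

>>> step_arm:
  deltas:
    - [0,0,-0.08,0,0,0]
    - [0,0,-0.18,0,0,0]
    - [0,0,-0.24,0,0,0]
    - [0,0,-0.25,0,0,0]
    - [0.05,0.11,-0.25,0,0,0]
    - [0.05,0.11,-0.25,0,0,0]
    - [0.05,0.11,-0.25,0,0,0]
    - [0.05,0.11,-0.25,0,0,0]
    - [0.05,0.11,-0.25,0,0,0]
  fingers: 36

```text
t: 6.0
eef_pos: [0.5181, 0.0197, 0.1826]
tool_rot: [0.0, 0.682, 0.731, -0.001]
ft_force: [0.4, 0.2, -0.9]
gripper_width: 0.426
finger_force: 0.0
```

```bash
python3 -c "
from h import *
st(); print(plan([.5200,.0200,.1225],94))
i,d,W=pts('wrist'); Z=W[...,2]; hsv=cv2.cvtColor(i,cv2.COLOR_BGR2HSV); m=((hsv[...,1]>150)&(hsv[...,0]<22)&(hsv[...,2]>120)).astype(np.uint8)
k=(m>0)&(Z>.14)&(Z<.155)&(abs(W[...,0]-.52)<.03)
print(k.sum()); P=W[k]; print(P.mean(0),np.percentile(P,[2,50,98],axis=0).round(4)); 
b=cv2.minAreaRect((P[:,:2]*1000).astype(np.float32)); print(b)
cv2.imwrite('pics/a2.png',i)"
```

```text
6.0 [0.5181 0.0197 0.1826] a 93.99 tilt [-0.0008 -0.0022] [ 0.4   0.2  -0.88] 0.4258489203859597 [-0.03 -0.13  1.54 -0.    1.74 -0.1 ]
[0.0007, 0.005, 0.1502, -0.0006, 0.0014, -0.0001]
597
[0.52067275 0.02209915 0.14762013] [[ 0.5142 -0.0414  0.1454]
 [ 0.5208  0.0266  0.1477]
 [ 0.5264  0.0749  0.1492]]
((520.7606811523438, 15.446826934814453), (5.668064117431641, 119.93805694580078), 4.025073051452637)
```

View pics/a2.png

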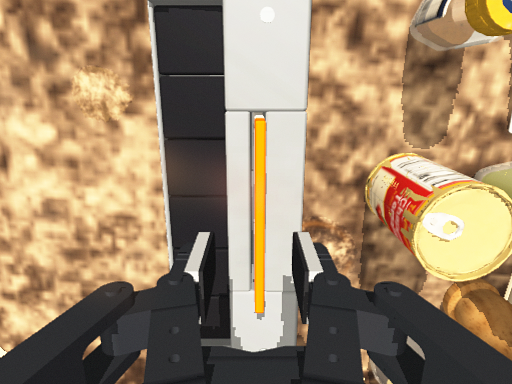

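The insert stays up. The orange edge runs from (258,118) to (261,313), lying between the fingers, and it is centred at about (0.5206, 0.017). I'll descend and grip.

>>> step_arm:
  deltas:
    - [-0.006,0.004,0.05,-0.0006,0.0014,0]
    - [-0.006,0.004,0.1,-0.0006,0.0014,0]
    - [-0.006,0.004,0.12,-0.0006,0.0014,0]
    - [-0.006,0.004,0.135,-0.0006,0.0014,0]
    - [-0.006,0.004,0.142,-0.0006,0.0014,0]
    - [-0.006,0.004,0.147,-0.0006,0.0014,0]
    - [-0.006,0.004,0.147,-0.0006,0.0014,0]
    - [-0.006,0.004,0.147,-0.0006,0.0014,0]
    - [-0.006,0.004,0.147,-0.0006,0.0014,0]

```text
t: 6.8
eef_pos: [0.5209, 0.0178, 0.1253]
tool_rot: [0.001, 0.682, 0.731, 0.001]
ft_force: [-0.5, 1.5, -0.1]
gripper_width: 0.419
finger_force: 0.0
```

```bash
python3 -c "
from h import *
st()"
```

```text
6.8 [0.5209 0.0178 0.1253] a 94.01 tilt [0.0027 0.0005] [-0.49  1.54 -0.11] 0.4186657384479672 [-0.03 -0.12  1.63  0.    1.63 -0.1 ]
```

>>> step_arm:
  deltas:
    - [0,-0.001,0.0055,0,0,0]
    - [0,-0.001,0.0055,0,0,0]
    - [0,-0.001,0.0055,0,0,0]
    - [0,-0.001,0.0055,0,0,0]
    - [0,-0.001,0.0055,0,0,0]
    - [0,-0.001,0.0055,0,0,0]
    - [0,-0.001,0.0055,0,0,0]
    - [0,-0.001,0.0055,0,0,0]
    - [0,-0.001,0.0055,0,0,0]
    - [0,-0.001,0.0055,0,0,0]
  fingers: 0

```text
t: 7.63
eef_pos: [0.5202, 0.0178, 0.1223]
tool_rot: [0.0, 0.682, 0.731, 0.001]
ft_force: [0.6, 0.9, -0.1]
gripper_width: 0.055
finger_force: 61.1
```

```bash
python3 -c "
from h import *
st()"
```

```text
7.6333 [0.5202 0.0178 0.1223] a 94.01 tilt [0.0015 0.0006] [ 0.58  0.86 -0.11] 0.05521683484874298 [-0.03 -0.12  1.63  0.    1.63 -0.1 ]
```

>>> step_arm:
  deltas:
    - [0,0,-0.01,0,0,0]
    - [0,0,-0.03,0,0,0]
    - [0,0,-0.055,0,0,0]
    - [0,0,-0.08,0,0,0]
    - [0,0,-0.105,0,0,0]
    - [0,0,-0.13,0,0,0]
    - [0,0,-0.155,0,0,0]
    - [0,0,-0.18,0,0,0]
    - [0,0,-0.205,0,0,0]
    - [0,0,-0.225,0,0,0]
    - [0,0,-0.23,0,0,0]
    - [0,0,-0.23,0,0,0]

```text
t: 8.63
eef_pos: [0.5203, 0.0177, 0.2151]
tool_rot: [0.001, 0.682, 0.731, 0.001]
ft_force: [-0.2, -0.0, -0.0]
gripper_width: 0.055
finger_force: 61.0
```

Run:
```python
from h import *
st()
i,d,W=pts('wrist'); cv2.imwrite('pics/a3.png',i)
# stand in wrist or top view; refine stand from fresh top frames
t,_,_=pts('top')
W=np.nanmedian([pts('top')[2] for _ in range(4)],axis=0); Z=W[...,2]
k=(abs(Z-.062)<.012)&(abs(W[...,0]-.484)<.07)&(abs(W[...,1]-.3725)<.11)
n,l,s,c=cv2.connectedComponentsWithStats(k.astype(np.uint8)); j=1+np.argmax(s[1:,4]); P=W[l==j]
print(s[j],cv2.minAreaRect((P[:,:2]*1000).astype(np.float32)))
# slot: lower points inside
q=(Z<.05)&(abs(W[...,0]-.484)<.018)&(abs(W[...,1]-.3725)<.08)
P=W[q]; print(len(P),np.percentile(P,[5,50,95],axis=0).round(4)); print(cv2.minAreaRect((P[:,:2]*1000).astype(np.float32)))
cv2.imwrite('pics/a3t.png',cv2.resize(t[185:255,155:255],None,fx=7,fy=7,interpolation=0))
```

```text
8.6333 [0.5203 0.0177 0.2151] a 94.0 tilt [0.0026 0.0005] [-0.17 -0.04 -0.01] 0.05491987952665005 [-0.03 -0.13  1.48  0.    1.79 -0.1 ]
[ 170  203   67   33 1706] ((483.7362976074219, 372.8828125), (170.34751892089844, 79.99529266357422), 87.35635375976562)
346 [[0.4746 0.3111 0.0105]
 [0.482  0.3746 0.013 ]
 [0.4907 0.4401 0.0493]]
((482.92620849609375, 373.63330078125), (141.01034545898438, 18.829227447509766), 87.69297790527344)<stdin>:6: RuntimeWarning: All-NaN slice encountered
```

View pics/a3.png

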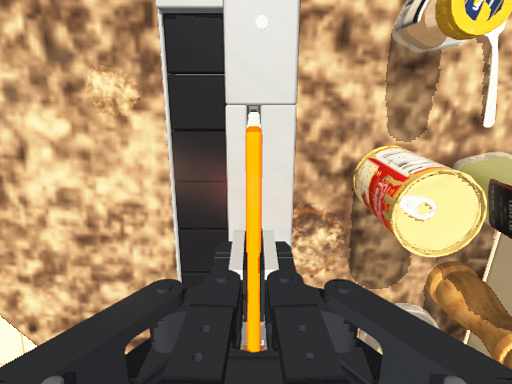

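View pics/a3t.png

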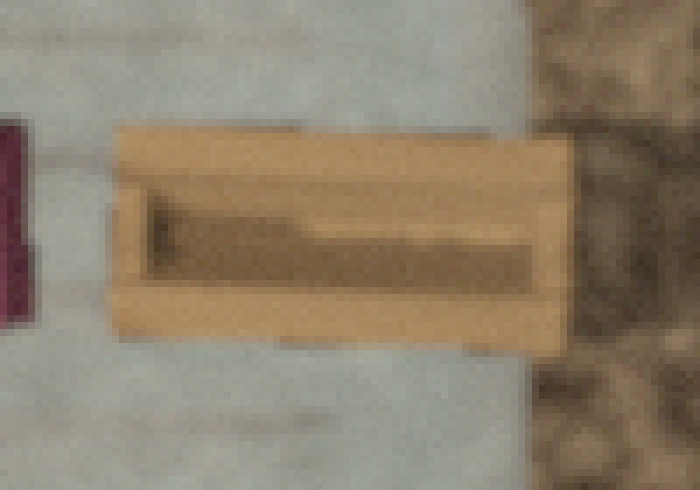

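The insert is clear of the slot, held at about (255,240) in the wrist view. The stand's slot is centred at (0.4837, 0.3729) with yaw −2.6°.

```bash
python3 -c "
from h import *
print(plan([.4836,.3729,.2151],87.4))"
```

```text
[0.8921, -0.0282, -0.0037, -0.0, -0.0004, 0.0733]
```

>>> step_arm:
  deltas:
    - [0.03,0,0,0,0,0]
    - [0.09,-0.003,0,0,0,0.007]
    - [0.18,-0.006,0,0,0,0.015]
    - [0.27,-0.009,0,0,0,0.022]
    - [0.36,-0.012,0,0,0,0.03]
    - [0.45,-0.015,0,0,0,0.037]
    - [0.54,-0.018,0,0,0,0.045]
    - [0.63,-0.021,0,0,0,0.052]
    - [0.72,-0.023,0,0,0,0.06]
    - [0.8,-0.026,0,0,0,0.067]
    - [0.86,-0.028,0,0,0,0.0733]
    - [0.8921,-0.0282,0,0,0,0.0733]

```text
t: 9.93
eef_pos: [0.4821, 0.3765, 0.2136]
tool_rot: [-0.0, 0.722, 0.692, 0.0]
ft_force: [0.4, -0.3, -1.3]
gripper_width: 0.056
finger_force: 61.0
```

>>> step_arm:
  deltas:
    - [0,0,0,0,0,0]
    - [0,0,0,0,0,0]
    - [0,0,0,0,0,0]
    - [0,0,0,0,0,0]

```text
t: 10.27
eef_pos: [0.4842, 0.3717, 0.2146]
tool_rot: [0.0, 0.723, 0.69, 0.001]
ft_force: [0.0, -0.2, -0.7]
gripper_width: 0.058
finger_force: 61.0
```

Run:
```python
from h import *
st(); print(plan([.4836,.3729,.09],87.4))
i,d,W=pts('wrist'); Z=W[...,2]; hsv=cv2.cvtColor(i,cv2.COLOR_BGR2HSV)
k=(hsv[...,1]>190)&(hsv[...,0]<22)&(hsv[...,2]>120)&(Z>.22)&(Z<.26)
P=W[k]; print(len(P),np.percentile(P,[2,50,98],axis=0).round(4)); print(cv2.minAreaRect((P[:,:2]*1000).astype(np.float32)))
print(np.polyfit(P[:,1],P[:,2],1))
q=(abs(Z-.062)<.006)&(abs(W[...,0]-.484)<.05)&(abs(W[...,1]-.3729)<.1)
P=W[q]; print(len(P),np.percentile(P,[1,99],axis=0).round(4)); cv2.imwrite('pics/a4.png',i)
```

```text
10.2667 [0.4842 0.3717 0.2146] a 87.32 tilt [0.0016 0.0004] [ 0.01 -0.25 -0.66] 0.05773208159909361 [ 0.6   0.12  1.23 -0.    1.79  0.65]
[0.0027, -0.0022, 0.3116, 0.001, -0.0003, -0.0009]
3187 [[0.4795 0.3369 0.237 ]
 [0.4836 0.3921 0.24  ]
 [0.4877 0.4287 0.2413]]
((483.32366943359375, 381.2853088378906), (95.73836517333984, 5.8434834480285645), 87.26654815673828)
[-0.01148446  0.24428588]
10466 [[0.4436 0.2998 0.0564]
 [0.5247 0.4525 0.0648]]
```

View pics/a4.png

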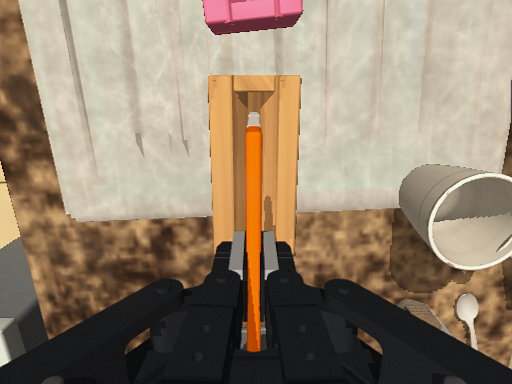

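The insert lines up over the wooden stand's slot: orange edge at (254,240), stand mid-line at about (254,150). Lowering.

>>> step_arm:
  deltas:
    - [0.005,-0.001,0.02,0,0,0]
    - [0.005,-0.001,0.055,0,0,0]
    - [0.005,-0.001,0.09,0,0,0]
    - [0.005,-0.001,0.125,0,0,0]
    - [0.005,-0.001,0.16,0,0,0]
    - [0.005,-0.001,0.19,0,0,0]
    - [0.005,-0.001,0.22,0,0,0]
    - [0.005,-0.001,0.25,0,0,0]
    - [0.005,-0.001,0.275,0,0,0]
    - [0.005,-0.001,0.295,0,0,0]
    - [0.005,-0.001,0.308,0,0,0]
    - [0.005,-0.001,0.31,0,0,0]

```text
t: 11.32
eef_pos: [0.4833, 0.3747, 0.089]
tool_rot: [0.0, 0.723, 0.691, -0.0]
ft_force: [-0.1, 0.3, -0.6]
gripper_width: 0.062
finger_force: 61.0
```

>>> step_arm:
  deltas:
    - [0,0,0.005,0,0,0]
    - [0,0,0.009,0,0,0]
    - [0,0,0.013,0,0,0]
    - [0,0,0.015,0,0,0]
    - [0,0,0.015,0,0,0]

```text
t: 11.73
eef_pos: [0.4837, 0.375, 0.0845]
tool_rot: [0.0, 0.723, 0.691, 0.001]
ft_force: [0.3, 0.3, -0.8]
gripper_width: 0.056
finger_force: 61.0
```

```bash
python3 -c "
from h import *
st()"
```

```text
11.7333 [0.4837 0.375  0.0845] a 87.41 tilt [0.0015 0.0007] [ 0.34  0.33 -0.84] 0.05614873990523794 [ 0.6   0.14  1.44 -0.    1.56  0.65]
```

Lower edge should be at about 14 mm and the floor is at 12 mm, so I'll feel for the floor.

>>> step_arm:
  deltas:
    - [0,0,0.0012,0,0,0]
    - [0,0,0.0025,0,0,0]
    - [0,0,0.0038,0,0,0]
    - [0,0,0.005,0,0,0]
    - [0,0,0.005,0,0,0]
    - [0,0,0.005,0,0,0]

```text
t: 12.23
eef_pos: [0.4837, 0.375, 0.0823]
tool_rot: [0.0, 0.723, 0.691, 0.001]
ft_force: [0.3, -0.3, -1.1]
gripper_width: 0.053
finger_force: 61.2
```

```bash
python3 -c "
from h import *
st()"
```

```text
12.2333 [0.4837 0.375  0.0823] a 87.41 tilt [0.0012 0.0006] [ 0.28 -0.34 -1.1 ] 0.053476911222655334 [ 0.6   0.14  1.44 -0.    1.56  0.65]
```

>>> step_arm:
  deltas:
    - [0,0,0.0012,0,0,0]
    - [0,0,0.0025,0,0,0]
    - [0,0,0.003,0,0,0]
    - [0,0,0.003,0,0,0]
    - [0,0,0.003,0,0,0]

```text
t: 12.65
eef_pos: [0.4839, 0.375, 0.0823]
tool_rot: [0.0, 0.723, 0.691, 0.001]
ft_force: [-1.3, -1.0, 5.5]
gripper_width: 0.056
finger_force: 61.9
```

```bash
python3 -c "
from h import *
st()"
```

```text
12.65 [0.4839 0.375  0.0823] a 87.4 tilt [0.0021 0.001 ] [-1.3  -0.95  5.47] 0.05587189143983559 [ 0.6   0.14  1.44 -0.    1.56  0.65]
```

The insert is on the floor. I'll ease off, release and rise.

>>> step_arm:
  deltas:
    - [0,0,-0.002,0,0,0]
    - [0,0,-0.002,0,0,0]

```text
t: 12.82
eef_pos: [0.4838, 0.375, 0.0823]
tool_rot: [0.0, 0.723, 0.691, 0.001]
ft_force: [-0.2, -1.4, 3.3]
gripper_width: 0.056
finger_force: 61.6
```

>>> step_arm:
  deltas:
    - [0,0,0,0,0,0]
    - [0,0,0,0,0,0]
    - [0,0,0,0,0,0]
    - [0,0,0,0,0,0]
    - [0,0,-0.02,0,0,0]
    - [0,0,-0.08,0,0,0]
    - [0,0,-0.16,0,0,0]
    - [0,0,-0.24,0,0,0]
    - [0,0,-0.3,0,0,0]
    - [0,0,-0.32,0,0,0]
    - [0,0,-0.32,0,0,0]
  fingers: 36

```text
t: 13.73
eef_pos: [0.4844, 0.3756, 0.2139]
tool_rot: [0.001, 0.723, 0.691, 0.004]
ft_force: [0.2, -0.2, -0.1]
gripper_width: 0.424
finger_force: 0.0
```

Run:
```python
from h import *
st()
i,d,W=pts('wrist'); Z=W[...,2]; hsv=cv2.cvtColor(i,cv2.COLOR_BGR2HSV)
k=(hsv[...,1]>190)&(hsv[...,0]<22)&(hsv[...,2]>120)&(Z>.09)&(Z<.13)
P=W[k]; print(len(P),np.percentile(P,[2,50,98],axis=0).round(4)); print(np.polyfit(P[:,1],P[:,2],1))
s,_,_=pts('scene'); cv2.imwrite('pics/a5.png',np.hstack([cv2.resize(i,(400,300)),s[180:280,180:313].repeat(3,0).repeat(3,1)]))
```

```text
13.7333 [0.4844 0.3756 0.2139] a 87.41 tilt [0.0064 0.0041] [ 0.24 -0.21 -0.09] 0.4242375983557558 [ 0.6   0.12  1.23 -0.    1.78  0.65]
1145 [[0.4774 0.3154 0.103 ]
 [0.4823 0.3772 0.1047]
 [0.4868 0.4297 0.1061]]
[-0.00222206  0.10550413]
```

View pics/a5.png

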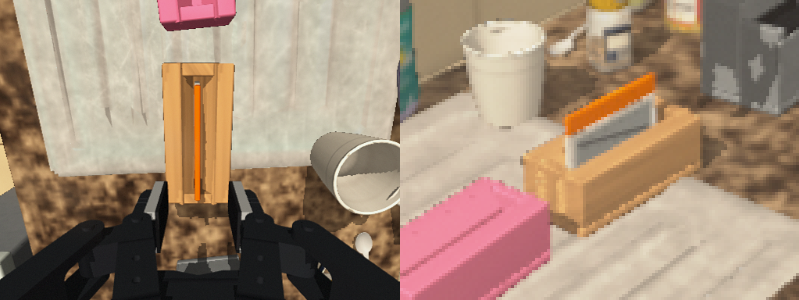

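The insert stands in the wooden stand: orange edge at (610,105) in the scene crop and (197,140) in the wrist view. It is level, with its top at about 105–106 mm, and the gripper is clear. Handing in.

```bash
python3 -c "
from rig import r
print(r.hand_in())"
```

```text
the job is handed in; nothing more can be done
None
```

The insert is upright in the wooden stand and the job is handed in after about 14 s of the 70 s; the third bar from the right was the catch, and I never went near the tin, jar or mug.

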